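# Stand the tall amber bottle in the part-filled steel canister

### The job

Put the tall amber bottle away: stand it upright inside the deep steel canister. You cannot know how full the canister is, so lower the bottle gently until you feel it stand on the foam inside, keep hold of it there for a moment, and only then let go; do not drop it or press it down hard. Leave the short bottle where it is.

Things in the scene. Friction and masses are not known exactly. Their poses are not given: they have to be found in the camera images.
- tall_bottle_center (a point): Centre (half-way up, on the axis) of the taller of two round amber glass bottles with black screw caps: 120 mm tall, 44 mm across, cap 45 mm across and 24 mm high at the top, about 160 g, standing loose and upright on the bench; z axis points up along the bottle. Best held from above round its cap and top (grasp height about 100 to 110 mm above its foot), so that the fingers stay above the canister's rim.
- canister: The deeper and wider of two open round steel canisters, fixed to the bench: outside 156 mm across, inside 150 mm, wall 3 mm, rim 90 mm above the bench. Origin at the centre of its underside, z up. Inside lies black springy foam (flat, as wide as the canister; gives about 1 mm per 2 N) whose top is at an unknown level 22 to 59 mm above the bench, different each time. The other one, a shallow tin 110 mm across and 45 mm high, is not to be used; the two swap places.
- short_bottle_center (a point): Centre (half-way up) of the other amber bottle with black cap: 70 mm tall, 44 mm across, standing loose on the bench. To be left alone. The two bottles may swap places.
Things that resemble listed ones, but are neither listed nor needed, are in the scene too. What is shaped like the part that bears short_bottle_center but blue or turquoise is not meant.

How it is judged:
By the outcome, as a careful person would: the job done as asked, in the order asked, and still so for the second after the job is handed in, with the robot touching nothing.
It also fails if it takes over 38 s, if anything falls off the work surface, if the arm or the gripper's body presses on something with over 40 N, if the wrist force passes 120 N, or if a joint passes its speed limit or range.

### The arm

A 7-joint arm with a two-finger parallel gripper is mounted at the origin on a cart in front of the work surface, level with it; the furniture and walls round the work are solid. World frame = base frame: x ahead of the robot, y to its left, z up, the work surface at z = 0. Lengths are in m, angles in rad, forces in N, time in s.
With the tool pointing down it reaches from about 0.425 to 0.875 m from the base axis. Payload 4.7 kg.
Tool frame: the origin (TCP) lies on the mounting face of the last link; the fingertips stand 182 mm ahead of it and the grasp point (between the pads) lies 164 mm ahead of it (ctrl.finger_overhang is the distance from the TCP to the fingertips, in m); z points along the fingers, y is the line along which they close (so a half turn about z gives the same grasp; the last joint's range is limited). The gripper opens to 87 mm and grips with 3 to 60 N. Pads are 19 mm wide; open, the fingers measure 117 mm over their backs; the gripper's body (75 mm by 190 mm) begins 51 mm behind the grasp point.
Start: joints at [1.269, 0.321, -0.07, 1.45, 0.023, 1.371, -0.057], TCP at [0.202, -0.618, 0.405] pointing down, gripper open.
Joint ranges: [-2.86, 2.86], [-0.3, 2.09], [-1.38, 1.24], [0.06, 2.45], [-1.56, 4.7], [0.09, 2.05], [-2.69, 2.69]. Speed limits (rad/s): [2.57, 2.57, 3.14, 3.14, 3.14, 3.14, 3.14].

### API

Orientations are given as a rotation vector (axis times angle).
In Python, from bench import ctrl gives the robot as it stands.
- The arm moves only by the shell command python3 -m jog 'ROWS' [FORCE]. ROWS is a JSON object of lists of equal length, an entry for each row: "translation": the shift along the tool's x, y, z as a fraction of full scale, a list of three; "yaw": the turn about the tool's z as a fraction of full scale; "jaw": the closure, from 0 (fully open) to 1 (shut). In form: {"translation": [[dx, dy, dz], ...], "yaw": [yaw, ...], "jaw": [jaw, ...]}. A call has 1 to 8 rows; each row is the pose to reach, as a shift and turn from the pose commanded when the call began, along the tool's axes at that moment, turning the shorter way round; what a row does not reach only later rows make up. Full scale, the value 1, is 0.2 m for a shift and 180 degrees for a turn. A row lasts 1/8 s, in which the tool goes at most 62.5 mm and 10.7 degrees, less where a joint would pass 70% of its speed; a pose out of reach is approached as far as the arm can. A call with a number of a shift or a turn outside -1 to 1 is refused whole. A call with a gripper value outside its range is refused whole. The fingers move at their own pace and stop on an object; FORCE is the grip in N (left out, the last holds). Time passes only in rows, so rows that repeat a pose let the fingers close. It gives the time, the measured TCP pose, the force, the opening and the grip force at its end, in the units of the state.
- ctrl.get_state(): the state, without advancing time (a new reading comes with each control period).
- ctrl.get_image(name): name is "scene" or "top" or "wrist"; returns a dict with "pixels" (384x512x3 uint8, blue, green, red), "fx", "fy", "cx", "cy" (pixels), "R" (3x3) and "t" (3): a world point X has camera coordinates R X + t; the wrist camera has in their place "mount" (4x4, takes a point from camera to tool coordinates, whose origin is the TCP and whose axes are the flange's). Camera axes: x right, y down, z forward; pixel columns grow to the right and rows downward; lengths in m; the calibration is good to about 2 mm. A picture is of the moment at which its call begins: read the wrist's pose just before it. There is no depth.
- ctrl.close_job(): hands the job in; it is judged then, once.
Trained networks look in a picture, given as the dict that the camera call returned (one of the last four; its "shot" number tells which), for a name from the list of things; names that differ only in an ending like _2 or _b are one class to them, and where a whole thing is asked for, a point or a joint stands for the part that bears it (a point fixed in the world has none). Each returns a list of dicts, best first, with "p" (0 to 1); they miss things now and then, are a little off and sometimes report something else, mostly with a low value. They report only what shows in the picture. A call takes as long as a camera call. They do not tell look-alikes from the thing itself.
- ctrl.silhouettes(label, picture): "region" (384x512 bool, what is visible of it) and "at" ([column, row] in pixels, amid what is visible of it).
The state is a dict: "time": time; "joint_positions": joint angles; "qd": joint speeds; "joint_torque": joint torques, N m; "position": TCP position; "tool_rot": TCP orientation; "ft_force": force on the tool from outside, world axes, zero at the start; "torque": the same for the moment, N m; "grip_width": opening from 0.0 (shut) to 1.0 (fully open); "grip_force": force on a finger pad.
Only numpy, scipy, OpenCV 4.12 (cv2) and the standard library are available. Lean on these libraries where they do the work, as an engineer would, in place of code of your own. Each camera call takes 0.05 s, during which the arm holds its last target. There are 200 camera calls.

## Working session

There is one attempt and no reset: what is moved stays moved. The work goes in short steps, Python scripts to look and compute and a shell command to move; the robot and the scene stay as the last step left them, time stands still between calls to the robot, and variables do not carry over. Pictures are saved under pics/ and viewed, at most 10 in all, crops included, and the job is handed in when it is done.

```bash
mkdir -p pics
cat > h.py <<'E'
import numpy as np, cv2
from bench import ctrl
def ray(im,uv):
    d=np.array([(uv[0]-im["cx"])/im["fx"],(uv[1]-im["cy"])/im["fy"],1.])
    R=np.array(im["R"]);t=np.array(im["t"])
    return -R.T@t, R.T@d/np.linalg.norm(d)
def atz(im,uv,z):
    o,d=ray(im,uv); return o+d*(z-o[2])/d[2]
def tri(rs):
    A=0;b=0
    for o,d in rs:
        P=np.eye(3)-np.outer(d,d);A=A+P;b=b+P@o
    return np.linalg.solve(A,b)
E
python3 - <<'E'
from h import *
s=ctrl.get_state();print(s)
a=ctrl.get_image("scene");b=ctrl.get_image("top")
for n,im in(("scene",a),("top",b)):
    for l in("tall_bottle_center","canister","short_bottle_center"):
        for r in ctrl.silhouettes(l,im)[:4]:
            ys,xs=np.where(r["region"]);print(n,l,round(r["p"],2),r["at"],xs.min(),xs.max(),ys.min(),ys.max())
    print(-np.array(im["R"]).T@im["t"])
cv2.imwrite("pics/a.png",np.vstack([a["pixels"],b["pixels"]])[:,:,:] if 0 else np.hstack([cv2.resize(a["pixels"],(400,300)),cv2.resize(b["pixels"],(400,300))]))
E
```

```text
{'time': 0.0, 'joint_positions': array([ 1.26905656,  0.3218089 , -0.07009874,  1.4516975 ,  0.0226393 ,
        1.37081027, -0.05689122]), 'qd': array([-0.00067381, -0.00025289, -0.00053968, -0.00102796, -0.000827  ,
        0.00067941, -0.00066419]), 'joint_torque': array([ 3.51922199e-04, -4.91285491e+01, -4.03824449e-01, -3.12525880e+01,
       -6.40320126e-02,  4.37951123e-02,  1.70802819e-04]), 'position': array([ 0.20180208, -0.61765157,  0.40365917]), 'tool_rot': array([-3.10062181e+00, -4.93858200e-01,  6.85820505e-04]), 'ft_force': array([-0.31812937, -0.74030405, -0.04432039]), 'torque': array([-0.04432021,  0.03166861,  0.03495929]), 'grip_force': 0.0, 'grip_width': 1.0048998949736152}
scene tall_bottle_center 0.82 [153.4, 230.5] 143 162 208 250
scene canister 0.66 [285.7, 197.4] 262 311 173 222
scene short_bottle_center 0.9 [205.0, 227.7] 200 215 216 242
scene short_bottle_center 0.74 [236.4, 223.7] 229 245 214 241
scene short_bottle_center 0.54 [204.0, 200.3] 196 212 190 215
scene short_bottle_center 0.51 [224.9, 214.1] 219 234 201 226
[-0.51499626  0.59011535  0.76522461]
top tall_bottle_center 0.84 [138.8, 189.2] 123 146 182 197
top canister 0.67 [274.5, 193.6] 251 301 169 220
top short_bottle_center 0.56 [212.8, 188.7] 203 218 182 196
top short_bottle_center 0.53 [199.6, 160.8] 193 208 152 168
top short_bottle_center 0.43 [206.2, 214.7] 201 215 208 220
[ 0.40492675 -0.0097254   1.35994368]
```

View pics/a.png

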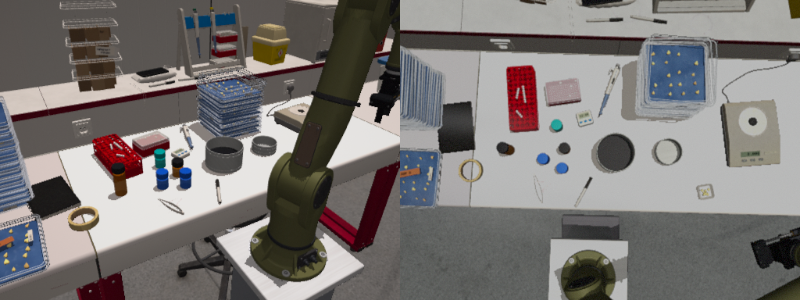

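The left panel is the scene view and the right panel the top view. The tall bottle is the leftmost amber one, at about (153,230) in the scene image and (139,189) in the top image. The large canister is at about (275,194) in the top image. The short bottle, near (213,189) in the top image, stands among blue and turquoise look-alikes.

Run:
```python
from h import *
a=ctrl.get_image("scene");b=ctrl.get_image("top")
g=lambda l,im:ctrl.silhouettes(l,im)[0]
A=g("tall_bottle_center",a);B=g("tall_bottle_center",b)
print("bottle tri",tri([ray(a,A["at"]),ray(b,B["at"])]))
ys,xs=np.where(B["region"]);xs_=xs.min()+8.5;
print("cap end z.12",atz(b,(xs.min()+7.5,np.median(ys)),.12),"foot end",atz(b,(xs.max()-7,np.median(ys)),0))
C=g("canister",b);D=g("canister",a)
print("can tri",tri([ray(a,D["at"]),ray(b,C["at"])]))
for im,r in((b,C),(a,D)):
    c=max(cv2.findContours(r["region"].astype(np.uint8),0,1)[0],key=len)[:,0]
    print(cv2.minEnclosingCircle(c),im["fx"])
    (u,v),rad=cv2.minEnclosingCircle(c); print(atz(im,(u,v),.09))
cv2.imwrite("pics/b.png",np.hstack([cv2.resize(a["pixels"][160:260,110:330],None,fx=1.8,fy=3.6)[:360],cv2.resize(b["pixels"][130:230,110:310],None,fx=2,fy=3.6)]) if 0 else cv2.resize(b["pixels"][140:240,110:310],None,fx=4,fy=4,interpolation=2))
from scipy.spatial.transform import Rotation as R
s=ctrl.get_state();print(R.from_rotvec(s["tool_rot"]).as_matrix().round(3), s["position"])
```

```text
bottle tri [0.50757409 0.34880931 0.05468364]
cap end z.12 [0.50611122 0.34254816 0.12      ] foot end [0.51657491 0.35197352 0.        ]
can tri [0.38784868 0.17015151 0.24224236]
((134.56756591796875, 190.18919372558594), 11.773000717163086) 412.31039712493873
[0.508231   0.34161839 0.09      ]
((286.0238037109375, 197.46824645996094), 27.50012969970703) 437.96088400195316
[ 0.44294769 -0.05187432  0.09      ]
[[ 0.951  0.311  0.   ]
 [ 0.311 -0.951 -0.   ]
 [-0.     0.    -1.   ]] [ 0.20185675 -0.61786157  0.40482299]
```

View pics/b.png

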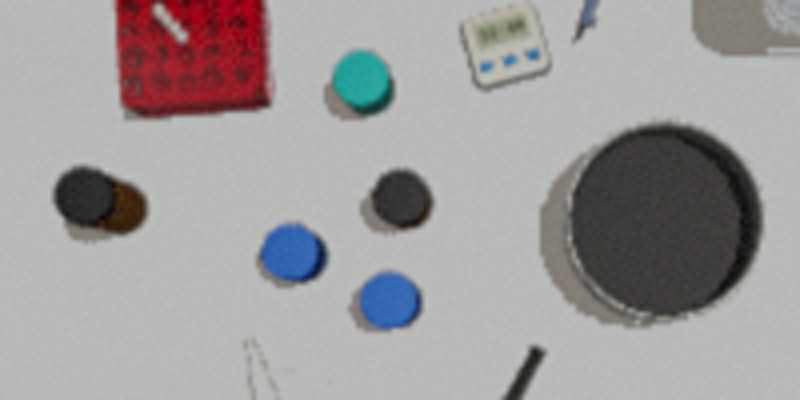

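```bash
python3 -m jog '{"translation":[[0.2,-0.2,0],[0.4,-0.4,0],[0.6,-0.6,0],[0.8,-0.8,0],[1,-1,0],[1,-1,0],[1,-1,0]],"yaw":[0,0,0,0,0,0,0],"jaw":[0,0,0,0,0,0,0]}' && python3 -m jog '{"translation":[[0.2,-0.2,0],[0.4,-0.4,0],[0.6,-0.6,0],[0.8,-0.8,0],[1,-1,0],[1,-1,0],[1,-1,0],[1,-1,0]],"yaw":[0,0,0,0,0,0,0,0],"jaw":[0,0,0,0,0,0,0,0]}'
cat >> h.py <<'E'
from scipy.spatial.transform import Rotation as Ro
def wrist():
    s=ctrl.get_state(); im=ctrl.get_image("wrist")
    T=np.eye(4);T[:3,:3]=Ro.from_rotvec(s["tool_rot"]).as_matrix();T[:3,3]=s["position"]
    M=np.linalg.inv(T@np.array(im["mount"])); im["R"]=M[:3,:3];im["t"]=M[:3,3]
    return s,im
def rel(s,p):  # world delta -> tool units
    return Ro.from_rotvec(s["tool_rot"]).as_matrix().T@(np.array(p)-s["position"])/.2
E
python3 - <<'E'
from h import *
s,im=wrist();print(s["position"],s["tool_rot"],im["mount"],im["fx"],im["R"],-im["R"].T@im["t"])
for r in ctrl.silhouettes("canister",im)[:3]:
    ys,xs=np.where(r["region"]);print(round(r["p"],2),r["at"],xs.min(),xs.max(),ys.min(),ys.max())
cv2.imwrite("pics/c.png",im["pixels"]);
E
```

```text
time: 1.58
position: [0.3296, -0.366, 0.4051]
tool_rot: [3.101, 0.494, -0.0]
ft_force: [-0.4, -1.0, 0.2]
grip_width: 0.998
grip_force: 0.0
time: 2.58
position: [0.4573, -0.1156, 0.4046]
tool_rot: [3.103, 0.488, -0.001]
ft_force: [0.4, 0.5, 0.4]
grip_width: 1.005
grip_force: 0.0
[ 0.45734032 -0.11563261  0.40456433] [ 3.10345375e+00  4.87929772e-01 -7.09690076e-04] [[-7.20858456e-04 -9.59567631e-01 -2.81477250e-01  7.79036849e-02]
 [ 9.99999654e-01 -8.08376991e-04  1.94808593e-04 -5.50567439e-04]
 [-4.14471752e-04 -2.81477012e-01  9.59567882e-01  1.96081853e-02]
 [ 0.00000000e+00  0.00000000e+00  0.00000000e+00  1.00000000e+00]] 322.68722203349233 [[ 3.06171958e-01 -9.51976156e-01  3.60861082e-04]
 [-9.13396645e-01 -2.93657261e-01  2.81907753e-01]
 [-2.68263490e-01 -8.66418582e-02 -9.59441446e-01]] [ 0.53130791 -0.09120493  0.38492121]
0.68 [256.2, 121.5] 170 342 33 208
```

View pics/c.png

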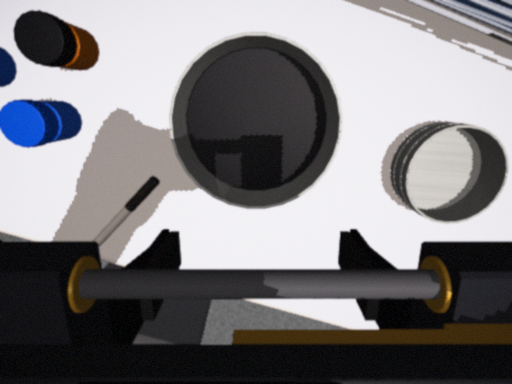

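The wrist view shows the canister rim as a circle centred near (256,120), about 170 px across. The shallow tin is at right (450,172), and the short amber bottle and blue ones are at top left.

Run:
```python
from h import *
s,im=wrist();b=ctrl.get_image("top")
r=ctrl.silhouettes("canister",im)[0]
c=max(cv2.findContours(r["region"].astype(np.uint8),0,1)[0],key=len)[:,0]
e=cv2.fitEllipse(c)
print(e); print("rim@.09",atz(im,e[0],.09), "tri",tri([ray(im,e[0]),ray(b,(276.2,195))]),atz(b,(276.2,195),.09))
print(rel(s,[.508-.04*.951,.345-.04*.311,.4046]))
```

```text
((256.310302734375, 120.8193130493164), (172.4096221923828, 176.62680053710938), 176.54067993164062)
rim@.09 [ 0.51389002 -0.09358966  0.09      ] tri [ 0.51001963 -0.0963832   0.04068393] [ 0.50518947 -0.09534659  0.09      ]
[ 7.48128886e-01 -2.11012928e+00  2.71145431e-05]
```

```bash
python3 -m jog '{"translation":[[0.1,-0.25,0],[0.2,-0.5,0],[0.3,-0.75,0],[0.4,-1,0],[0.4,-1,0]],"yaw":[0,0,0,0,0],"jaw":[0,0,0,0,0]}' && python3 -m jog '{"translation":[[0.1,-0.25,0],[0.15,-0.5,0],[0.2,-0.8,0],[0.2,-0.8,0],[0.2,-0.8,0],[0.2,-0.8,0]],"yaw":[0,0,0,0,0,0],"jaw":[0,0,0,0,0,0]}'
cat > look.py <<'E'
from h import *
import sys
s,im=wrist();print(s["position"])
for r in ctrl.silhouettes("tall_bottle_center",im)[:3]:
    ys,xs=np.where(r["region"]);print(round(r["p"],2),r["at"],xs.min(),xs.max(),ys.min(),ys.max())
cv2.imwrite(sys.argv[1],im["pixels"])
np.savez(sys.argv[1][:-3]+"npz",R=im["R"],t=im["t"],f=[im[k] for k in("fx","fy","cx","cy")])
E
python3 look.py pics/d.png
python3 -m jog '{"translation":[[0.05,-0.25,0],[0.15,-0.3,0],[0.15,-0.3,0],[0.15,-0.3,0]],"yaw":[0,0,0,0],"jaw":[0,0,0,0]}'
python3 look.py pics/e.png
python3 -c "
import cv2,numpy as np
cv2.imwrite('pics/de.png',np.hstack([cv2.resize(cv2.imread('pics/%s.png'%k)[0:320,:],(400,250)) for k in 'de']))"
```

```text
time: 3.45
position: [0.4711, 0.1063, 0.4052]
tool_rot: [-3.099, -0.507, -0.002]
ft_force: [0.7, -0.4, -0.5]
grip_width: 0.997
grip_force: 0.0
time: 4.2
position: [0.4611, 0.2639, 0.4045]
tool_rot: [3.102, 0.488, -0.0]
ft_force: [0.1, -0.2, 0.8]
grip_width: 1.001
grip_force: 0.0
[0.4610562  0.26392832 0.40445536]
0.6 [186.7, 103.9] 152 222 76 134
time: 4.8
position: [0.4702, 0.3313, 0.4044]
tool_rot: [3.102, 0.491, -0.001]
ft_force: [-0.2, -0.3, -0.1]
grip_width: 0.999
grip_force: 0.0
[0.4701959  0.33126508 0.40440697]
0.79 [255.2, 139.5] 230 284 112 169
```

View pics/de.png

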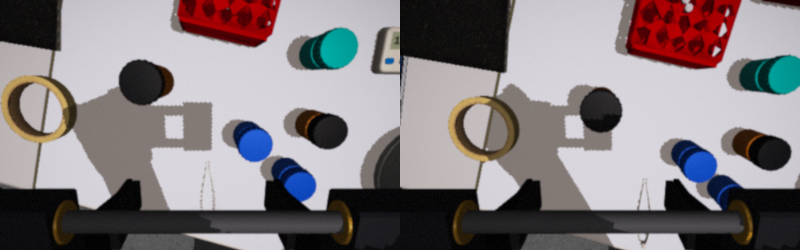

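Left panel is view d, right is view e. The tall bottle's cap is at full-size pixels of about (181,105) in d and (257,140) in e, with clear space round it. The red box and tape ring are well away.

Run:
```python
from h import *
rs=[];
for n,uv in(("d",(181,105)),("e",(257,140.3))):
    z=np.load(f"pics/{n}.npz");im=dict(zip(("fx","fy","cx","cy"),z["f"]),R=z["R"],t=z["t"])
    rs.append(ray(im,uv));print(atz(im,uv,.12))
print("tri",tri(rs))
s=ctrl.get_state();p=atz(im,uv,.12)
print(rel(s,[p[0],p[1],.105+.164]))
```

```text
[0.51279735 0.3456213  0.12      ]
[0.51372236 0.34753384 0.12      ]
tri [0.512456   0.34732038 0.11191487]
[ 0.23282011 -0.01066875  0.6781815 ]
```

```bash
python3 -m jog '{"translation":[[0.23,-0.01,0],[0.23,-0.01,0.2],[0.23,-0.01,0.4],[0.23,-0.01,0.55],[0.23,-0.01,0.68],[0.23,-0.01,0.68],[0.23,-0.01,0.68]],"yaw":[0,0,0,0,0,0,0],"jaw":[0,0,0,0,0,0,0]}' 20 && python3 -m jog '{"translation":[[0,0,0],[0,0,0],[0,0,0],[0,0,0],[0,0,0],[0,0,0],[0,0,0],[0,0,0]],"yaw":[0,0,0,0,0,0,0,0],"jaw":[1,1,1,1,1,1,1,1]}' 20
```

```text
time: 5.78
position: [0.5135, 0.3485, 0.27]
tool_rot: [-3.102, -0.493, -0.002]
ft_force: [-0.3, 0.2, 0.6]
grip_width: 1.002
grip_force: 0.0
time: 6.78
position: [0.5132, 0.3485, 0.2687]
tool_rot: [3.102, 0.494, -0.0]
ft_force: [-0.0, -0.1, 0.2]
grip_width: 0.508
grip_force: 20.0
```

```bash
python3 -m jog '{"translation":[[0,0,-0.1],[0,0,-0.25],[0,0,-0.4],[0,0,-0.55],[0,0,-0.65],[0,0,-0.65]],"yaw":[0,0,0,0,0,0],"jaw":[1,1,1,1,1,1]}' && python3 -m jog '{"translation":[[-0.04,0.12,0],[-0.1,0.3,0],[-0.17,0.5,0],[-0.23,0.7,0],[-0.28,0.85,0],[-0.32,0.95,0],[-0.33,1,0],[-0.33,1,0]],"yaw":[0,0,0,0,0,0,0,0],"jaw":[1,1,1,1,1,1,1,1]}' && python3 -m jog '{"translation":[[-0.04,0.12,0],[-0.1,0.3,0],[-0.17,0.45,0],[-0.23,0.6,0],[-0.28,0.7,0],[-0.3,0.75,0],[-0.3,0.75,0],[-0.3,0.75,0]],"yaw":[0,0,0,0,0,0,0,0],"jaw":[1,1,1,1,1,1,1,1]}'
python3 - <<'E'
from h import *
s,im=wrist();b=ctrl.get_image("top");print(s["position"])
cv2.imwrite("pics/f.png",np.hstack([cv2.resize(im["pixels"],(400,300)),cv2.resize(b["pixels"][120:270,176:376],(400,300))]))
for n,i in(("w",im),("t",b)):
  for r in ctrl.silhouettes("canister",i)[:2]:
    ys,xs=np.where(r["region"]);print(n,round(r["p"],2),r["at"],xs.min(),xs.max(),ys.min(),ys.max())
E
```

```text
time: 7.52
position: [0.5131, 0.3492, 0.4006]
tool_rot: [-3.101, -0.494, -0.005]
ft_force: [0.7, 0.4, -3.5]
grip_width: 0.511
grip_force: 20.0
time: 8.52
position: [0.5125, 0.1375, 0.3981]
tool_rot: [-3.103, -0.492, 0.001]
ft_force: [0.1, -0.8, -1.8]
grip_width: 0.511
grip_force: 20.0
time: 9.52
position: [0.5022, -0.0216, 0.3987]
tool_rot: [-3.101, -0.498, -0.0]
ft_force: [0.5, 0.4, -2.6]
grip_width: 0.511
grip_force: 20.0
[ 0.50220038 -0.0215663   0.39873844]
w 0.59 [343.8, 182.2] 255 418 116 267
t 0.93 [290.9, 203.1] 278 301 174 219
```

View pics/f.png

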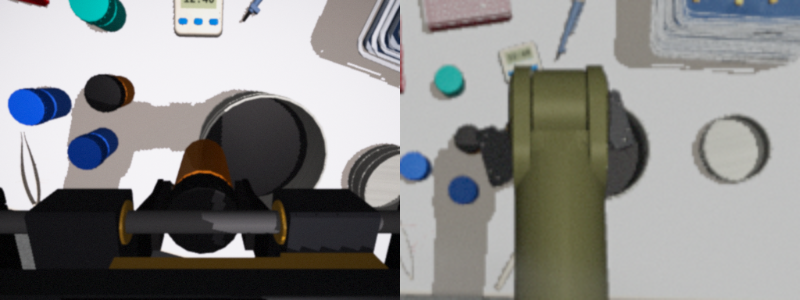

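The left panel shows the bottle held upright and the canister rim spanning columns 255–418, with its top at row 116 in full-size pixels. In the right panel the arm hides most of the canister.

Run:
```python
from h import *
from scipy.optimize import least_squares
s,im=wrist();T=Ro.from_rotvec([3.10345,.48793,-.00071])
M=np.eye(4);M[:3,:3]=T.as_matrix();M[:3,3]=[.45734,-.11563,.40456];M=np.linalg.inv(M@np.array(im["mount"]))
K=(im["fx"],im["fy"],im["cx"],im["cy"]);th=np.linspace(0,6.2832,721)
b=ctrl.get_image("top")
def ext(R,t,K,p):
    X=np.c_[p[0]+.078*np.cos(th),p[1]+.078*np.sin(th),0*th+.09]@np.array(R).T+np.array(t)
    u=K[0]*X[:,0]/X[:,2]+K[2];v=K[1]*X[:,1]/X[:,2]+K[3];return np.array([u.min(),u.max(),v.min(),v.max()])
f2=lambda p:ext(im["R"],im["t"],K,p)[:3]-[255,418,116]
f1=lambda p:ext(M[:3,:3],M[:3,3],K,p)-[171,341,33,208]
f3=lambda p:ext(b["R"],b["t"],(b["fx"],b["fy"],b["cx"],b["cy"]),p)-[251,301,169,220]
for f in(f1,f2,f3):
    r=least_squares(f,[.5,-.1]);print(r.x,r.fun)
p=least_squares(lambda p:np.r_[f1(p),f2(p)],[.5,-.1]).x
print(p,rel(s,[*p,s["position"][2]]))
```

```text
[ 0.50799727 -0.09583063] [-2.15977922  2.16135438 -1.12520825  1.90156575]
[ 0.51176781 -0.09463549] [-1.9339025  1.91565    0.2538801]
[ 0.50721075 -0.09473857] [-0.21897854  0.21911236  0.33517572 -0.32950822]
[ 0.50929721 -0.09551477] [-7.99658446e-02  3.58886484e-01 -5.62522404e-05]
```

```bash
python3 -m jog '{"translation":[[-0.02,0.1,0],[-0.05,0.22,0],[-0.07,0.32,0],[-0.08,0.36,0],[-0.08,0.36,0],[-0.08,0.36,0]],"yaw":[0,0,0,0,0,0],"jaw":[1,1,1,1,1,1]}' && python3 -m jog '{"translation":[[0,0,0.06],[0,0,0.14],[0,0,0.22],[0,0,0.28],[0,0,0.3],[0,0,0.3],[0,0,0.3]],"yaw":[0,0,0,0,0,0,0],"jaw":[1,1,1,1,1,1,1]}'
```

```text
time: 10.58
position: [0.5092, -0.0956, 0.3988]
tool_rot: [-3.102, -0.496, -0.0]
ft_force: [-0.3, -0.0, -2.5]
grip_width: 0.506
grip_force: 20.0
time: 11.45
position: [0.5094, -0.0967, 0.3393]
tool_rot: [3.102, 0.494, 0.001]
ft_force: [0.2, 0.2, -2.2]
grip_width: 0.509
grip_force: 20.0
```

```bash
python3 -m jog '{"translation":[[0,0,0.006],[0,0,0.012],[0,0,0.018],[0,0,0.024],[0,0,0.03],[0,0,0.03]],"yaw":[0,0,0,0,0,0],"jaw":[1,1,1,1,1,1]}' && python3 -m jog '{"translation":[[0,0,0.006],[0,0,0.012],[0,0,0.018],[0,0,0.02]],"yaw":[0,0,0,0],"jaw":[1,1,1,1]}'
```

```text
time: 12.2
position: [0.5091, -0.0967, 0.3326]
tool_rot: [-3.102, -0.494, 0.0]
ft_force: [0.3, 0.7, -2.4]
grip_width: 0.51
grip_force: 20.0
time: 12.7
position: [0.5091, -0.0966, 0.3286]
tool_rot: [-3.102, -0.494, 0.0]
ft_force: [0.5, 0.6, -1.8]
grip_width: 0.514
grip_force: 20.0
```

```bash
python3 -m jog '{"translation":[[0,0,0.006],[0,0,0.012],[0,0,0.018],[0,0,0.02]],"yaw":[0,0,0,0],"jaw":[1,1,1,1]}'
```

```text
time: 13.2
position: [0.5091, -0.0967, 0.3246]
tool_rot: [-3.102, -0.494, 0.0]
ft_force: [0.6, 0.5, -1.7]
grip_width: 0.51
grip_force: 20.0
```

```bash
python3 -m jog '{"translation":[[0,0,0.006],[0,0,0.012],[0,0,0.015]],"yaw":[0,0,0],"jaw":[1,1,1]}'
```

```text
time: 13.58
position: [0.5091, -0.0966, 0.3216]
tool_rot: [-3.102, -0.494, 0.0]
ft_force: [0.0, -0.1, -2.2]
grip_width: 0.509
grip_force: 20.0
```

```bash
python3 -m jog '{"translation":[[0,0,0.006],[0,0,0.012],[0,0,0.015]],"yaw":[0,0,0],"jaw":[1,1,1]}'
```

```text
time: 13.95
position: [0.5092, -0.0967, 0.3187]
tool_rot: [3.102, 0.494, -0.0]
ft_force: [-0.4, -0.4, -2.2]
grip_width: 0.513
grip_force: 20.0
```

```bash
python3 -m jog '{"translation":[[0,0,0.007],[0,0,0.015],[0,0,0.015]],"yaw":[0,0,0],"jaw":[1,1,1]}'
```

```text
time: 14.32
position: [0.5091, -0.0966, 0.3156]
tool_rot: [-3.102, -0.494, 0.0]
ft_force: [-1.0, 0.0, -2.0]
grip_width: 0.51
grip_force: 20.0
```

```bash
python3 -m jog '{"translation":[[0,0,0.007],[0,0,0.015],[0,0,0.015]],"yaw":[0,0,0],"jaw":[1,1,1]}'
```

```text
time: 14.7
position: [0.5091, -0.0966, 0.3125]
tool_rot: [-3.102, -0.494, 0.001]
ft_force: [0.2, -0.1, -1.8]
grip_width: 0.511
grip_force: 20.0
```

```bash
python3 -m jog '{"translation":[[0,0,0.007],[0,0,0.015],[0,0,0.015]],"yaw":[0,0,0],"jaw":[1,1,1]}'
```

```text
time: 15.08
position: [0.5091, -0.0967, 0.3096]
tool_rot: [-3.102, -0.494, 0.0]
ft_force: [-0.6, 0.1, -1.8]
grip_width: 0.505
grip_force: 20.0
```

```bash
python3 -m jog '{"translation":[[0,0,0.007],[0,0,0.015],[0,0,0.015]],"yaw":[0,0,0],"jaw":[1,1,1]}'
```

```text
time: 15.45
position: [0.5094, -0.0966, 0.3071]
tool_rot: [3.102, 0.494, 0.001]
ft_force: [-0.1, 0.3, 1.4]
grip_width: 0.51
grip_force: 20.0
```

Contact: the vertical force rose by about 3 N, so the foam now carries the bottle. I'll hold it there for a moment.

```bash
python3 -m jog '{"translation":[[0,0,0],[0,0,0],[0,0,0],[0,0,0],[0,0,0],[0,0,0],[0,0,0],[0,0,0]],"yaw":[0,0,0,0,0,0,0,0],"jaw":[1,1,1,1,1,1,1,1]}'
```

```text
time: 16.45
position: [0.5092, -0.0967, 0.3068]
tool_rot: [3.102, 0.494, 0.0]
ft_force: [0.4, -0.0, 1.6]
grip_width: 0.507
grip_force: 20.0
```

```bash
python3 -m jog '{"translation":[[0,0,0],[0,0,0],[0,0,0],[0,0,0],[0,0,0],[0,0,0],[0,0,0],[0,0,0]],"yaw":[0,0,0,0,0,0,0,0],"jaw":[0.45,0.4,0.3,0.2,0.1,0,0,0]}' && python3 -m jog '{"translation":[[0,0,-0.05],[0,0,-0.1],[0,0,-0.2],[0,0,-0.35],[0,0,-0.5],[0,0,-0.6],[0,0,-0.6]],"yaw":[0,0,0,0,0,0,0],"jaw":[0,0,0,0,0,0,0]}'
python3 - <<'E'
from h import *
s,im=wrist();a=ctrl.get_image("scene")
cv2.imwrite("pics/g.png",np.hstack([cv2.resize(im["pixels"],(400,300)),cv2.resize(a["pixels"][130:280,150:350],(400,300))]))
E
```

```text
time: 17.45
position: [0.5092, -0.0967, 0.3067]
tool_rot: [3.102, 0.494, -0.0]
ft_force: [0.1, -0.2, 0.1]
grip_width: 0.998
grip_force: 0.0
time: 18.32
position: [0.5097, -0.0964, 0.4289]
tool_rot: [3.1, 0.494, 0.006]
ft_force: [1.1, 1.2, -0.7]
grip_width: 0.999
grip_force: 0.0
```

View pics/g.png

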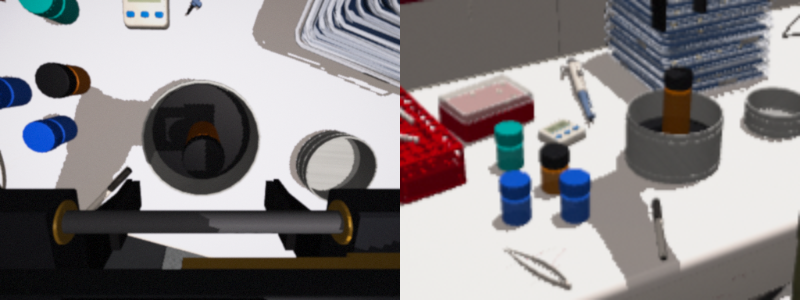

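The bottle stands upright in the middle of the canister, at about (677,100) in the right panel, and the gripper is clear. The short bottle is undisturbed at (555,167).

```bash
python3 -c "
from bench import ctrl
print(ctrl.close_job())"
```

```text
the job is handed in; nothing more can be done
None
```

The tall bottle stands upright on the foam in the deep canister, lowered gently, held for a second and then released; the short bottle was left alone, and I handed the job in at about 18 s.

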